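# Clamp an empty tube rack on a bench mixer by its guarded, sunk knob

### The job

Stand the empty white tube rack in the clamping bay of the bench mixer, flat on the platform between the two end stops, and let it go. Then reach down through the narrow round guard and turn the sunk red knob clockwise until the jaw grips the rack with about 20 newtons (14 to 26 is good; more than 45 cracks the plastic): where it starts to bite depends on how the fence was set, so feel for it. Do not drop the rack, lean on the guard or on the jaw, or disturb the other things on the bench.

Things in the scene. Friction and masses are not known exactly. Their poses are not given: they have to be found in the camera images.
- mixer: Low cream bench mixer, 222 (x) x 194 (y) mm, fixed to the bench, with an aluminium platform 46 mm above the bench. Origin: centre of its footprint at bench height; x points to its rear, y to its left, z up. Knob housing at the front, on x = -55 mm; clamping bay at the rear, from front to rear: jaw, gap for the rack, fence. End stops left and right of the gap, 154 mm apart, 14 mm high.
- bay (a point): Point on the platform, 46 mm above the bench, at mixer x = 57 mm, y = 0: where the middle of the rack's underside stands when it is pressed on the fence in its nominal setting. Axes as the mixer's; the rack's long side goes along y, either way round. Lower the rack midway between the jaw and the foremost setting of the fence; it clears both by 1.7 mm or more.
- fence_nominal (a point): Nominal place of the fence's front face, on the platform at mixer x = 75 mm. The fence is a bar, 14 mm high, set by hand: its face really stands up to 2 mm in front of or behind this point, it does not move while working, and the setting is not measured.
- tube_rack: Empty white plastic six-place tube rack, 36 (x) x 147 (y) x 52 (z) mm, 0.10 to 0.19 kg, loose on the bench. Origin: centre of its underside; y along its length. Solid base 12 mm high, above it side rails at 29 to 33 and 48 to 52 mm height. Grasp it across the 36 mm in the upper 25 mm, near the middle of its length: jaw and fence stand 14 mm high close to its foot in the bay.
- clamp_knob: Red bar knob sunk in the guard, turning about the vertical. Origin: on its axis, 51 mm above the bench; x along the bar to the white line, z up. The bar is 42 mm long, 12 mm wide, its top 82 mm above the bench, rising from a black disc (radius 26 mm) at 60 mm. Clockwise from above drives the jaw on by 7 mm a radian; it bites after about 0.5 to 1.3 rad.
- knob_top (a point): Centre of the knob's top, 82 mm above the bench; axes as the knob's. The knob stays where it is left: slow turning takes 0.25 N m of friction, plus 0.007 N m per newton of jaw force. At rest friction hides some of it: turn in small slow steps, read each the same way; 0.14 N m above free turning is 20 N. From first bite to 20 N takes 0.15 to 0.2 rad (at the end 2 N per 0.01 rad).
- knob_guard: Cream clamp housing, 104 (x) x 140 (y) mm, fixed on the mixer's front half, with a round well in which the knob sits and a steel guard ring (94 mm outer diameter) round its mouth. The ring's top is 96 mm above the bench, 14 mm above the knob's top; its opening is 80 mm across. Origin: on the knob's axis, 46 mm above the bench. Fingers pass only when they measure less than about 72 mm over all.
- jaw: Black rubber face (45 N/mm) of the aluminium jaw bar, 118 mm long (y), 13 mm high over the platform, sliding to mixer +x, driven by the knob. Origin: middle of the face at platform height. Free gap between jaw and nominal fence at the start: 41 to 44 mm, for the 36 mm rack.
- bench_timer: Cream bench timer with red dial, 66 x 66 x 46 mm, loose bystander; origin: centre of its underside.
- reagent_vial_0: Reagent vial with blue cap, 23 mm in diameter, 46 mm high, loose bystander; origin: centre of its underside.
- reagent_vial_1: A second reagent vial with blue cap, 23 mm in diameter, 46 mm high, loose bystander; origin: centre of its underside.

How it is judged:
By the outcome, as a careful person would: the job done as asked, in the order asked, and still so for the second after the job is handed in, with the robot touching nothing.
It also fails if it takes over 72 s, if anything falls off the work surface, if the arm or the gripper's body presses on something with over 40 N, if the wrist force passes 120 N, or if a joint passes its speed limit or range.

### The arm

A 6-joint arm with a two-finger parallel gripper is mounted at the origin on a cart in front of the work surface, level with it; the furniture and walls round the work are solid. World frame = base frame: x ahead of the robot, y to its left, z up, the work surface at z = 0. Lengths are in m, angles in rad, forces in N, time in s.
With the tool pointing down it reaches from about 0.2 to 0.875 m from the base axis. Payload 3.4 kg.
Tool frame: the origin (TCP) lies between the finger pads; the fingertips stand 25 mm ahead of it and the grasp point (between the pads) lies 6 mm ahead of it (r.nose_length is the z of the fingertips in the tool frame, in m); z points along the fingers, y is the line along which they close (so a half turn about z gives the same grasp; the last joint's range is limited). The gripper opens to 94 mm and grips with 3 to 60 N. Pads are 16 mm wide; open, the fingers measure 119 mm over their backs; the gripper's body (75 mm by 177 mm) begins 78 mm behind the grasp point.
Start: joints at [1.022, 0.276, 1.505, -0, 1.361, -0.121], TCP at [0.239, 0.523, 0.23] pointing down, gripper open.
Joint ranges: [-2.89, 2.89], [-0.75, 2.08], [0.22, 2.7], [-1.18, 4.32], [0.11, 2.71], [-2.7, 2.7]. Speed limits (rad/s): [2.57, 2.57, 3.14, 3.14, 3.14, 3.14].

### API

Orientations are given as a unit quaternion [w, x, y, z].
In Python, from plant import r, gripper_to, inverse_kinematics, vision, models, telemetry gives the robot as it stands. Calls block until the motion is done:
- r.move_to(position, orientation): joint-space move of the TCP to a pose.
- r.move_l(position, rot=None, vel=0.15, guard=None): straight line of the TCP; rot=None keeps the orientation; vel is the mean speed in m/s. With guard (N) it stops when the force on the tool has changed by that much, and returns True; else False.
- r.movej(angles): joint-space move.
- gripper_to(opening, f_grip=None): finger opening in m; f_grip is the grip in N (None keeps the last); returns when the fingers have stopped.
- r.hold(seconds).
- inverse_kinematics(position, orientation): joint angles nearest the present ones, or None.
- vision.snapshot(name): name is "side" or "top" or "wrist"; returns the picture (480x640x3 uint8, red, green, blue); there is no depth.
- vision.get_calibration(name): a dict with "fx", "fy", "cx", "cy" (pixels), "D" ([k1, k2, p1, p2, k3] as OpenCV has them; the pictures are not rectified), "position" and "orientation" of the camera in the world. Camera axes: x right, y down, z forward; pixel columns grow to the right and rows downward; lengths in m; the calibration is good to about 2 mm. A picture is of the moment at which its call begins: read the wrist's pose just before it. get_calibration takes no time and is no camera call; for the wrist camera it gives the pose at the moment of the call.
A pose or a line that the arm cannot do raises r.PlanningError and nothing moves.
- r.sign_off(): hands the job in; it is judged then, once.
Trained networks look in the newest picture that a camera, given by its name, has taken for a name from the list of things; names that differ only in an ending like _2 or _b are one class to them, and where a whole thing is asked for, a point or a joint stands for the part that bears it (a point fixed in the world has none). Each returns a list of dicts, best first, with "score" (0 to 1); they miss things now and then, are a little off and sometimes report something else, mostly with a low value. They report only what shows in the picture. A call takes as long as a camera call.
- models.boxes_of(thing, camera): "at" ([x, y, z] in m, in world coordinates, good to about 4 mm: the middle of the surface that is visible of it).
- models.regions_of(thing, camera): "pixels" (480x640 bool, what is visible of it).
- models.mark_of(thing, camera): "at" ([x, y, z] in m, in world coordinates, good to about 4 mm: a listed point, or the origin of a listed thing).
Readings, each from a call of its own:
- telemetry.current_t(): time.
- telemetry.current_joints(): joint angles.
- telemetry.current_dq(): joint speeds.
- telemetry.current_joint_efforts(): joint torques, N m.
- telemetry.current_ee_pos(): TCP position.
- telemetry.current_tool_rot(): TCP orientation.
- telemetry.current_wrist_force(): force on the tool from outside, world axes, zero at the start.
- telemetry.current_torque(): the same for the moment, N m.
- telemetry.current_opening(): finger opening in m.
- telemetry.current_finger_force(): force on a finger pad.
Only numpy, scipy, OpenCV 4.12 (cv2) and the standard library are available. Lean on these libraries where they do the work, as an engineer would, in place of code of your own. Each camera call takes 0.05 s, during which the arm holds its last target. There are 200 camera calls.

## Working session

There is one attempt and no reset: what is moved stays moved. The work goes in short steps, each a Python script; the robot and the scene stay as the last script left them, time stands still between calls to the robot, and variables do not carry over. Pictures are saved under pics/ and viewed, at most 10 in all, crops included, and the job is handed in when it is done.

```bash
ls; mkdir -p pics; python3 - <<'E'
from plant import r, vision, models, telemetry
import cv2, numpy as np
ims=[]
for c in ("top","side"):
    im=vision.snapshot(c); cv2.imwrite(f"pics/{c}0.png",im[:,:,::-1])
    k=vision.get_calibration(c); print(c,{a:np.round(b,4).tolist() for a,b in k.items()})
    for n in ("mixer","bay","tube_rack","clamp_knob","knob_top","knob_guard","jaw","fence_nominal","bench_timer","reagent_vial_0"):
        m=models.mark_of(n,c); print(n,[(np.round(d["at"],3).tolist(),round(d["score"],2)) for d in m[:3]])
print(telemetry.current_t(),r.nose_length,telemetry.current_tool_rot())
E
```

```text
pics
top {'fx': 476.6941, 'fy': 476.6941, 'cx': 326.6924, 'cy': 234.2312, 'D': [-0.0133, 0.0, 0.0, 0.0, 0.0], 'position': [0.3664, -0.0069, 1.1714], 'orientation': [0.0465, -0.6986, 0.7119, -0.0554]}
mixer [([0.543, 0.054, -0.005], 0.89)]
bay [([0.601, 0.064, 0.052], 0.89)]
tube_rack [([0.54, 0.37, 0.002], 0.59), ([0.617, 0.068, 0.047], 0.21)]
clamp_knob [([0.484, 0.05, 0.054], 0.68), ([0.453, -0.336, 0.002], 0.17)]
knob_top [([0.487, 0.048, 0.084], 0.56), ([0.49, 0.049, 0.047], 0.4)]
knob_guard [([0.489, 0.048, 0.046], 0.71), ([0.49, 0.05, 0.056], 0.41)]
jaw [([0.575, 0.059, 0.046], 0.57)]
fence_nominal [([0.617, 0.07, 0.046], 0.97), ([0.484, -0.388, -0.001], 0.74)]
bench_timer [([0.603, -0.39, -0.002], 0.67)]
reagent_vial_0 [([0.453, -0.341, -0.004], 0.48), ([0.483, -0.386, 0.001], 0.45)]
side {'fx': 471.5644, 'fy': 471.5644, 'cx': 312.5857, 'cy': 231.3234, 'D': [0.0005, 0.0, 0.0, 0.0, 0.0], 'position': [-0.1073, -0.9781, 0.5554], 'orientation': [-0.5329, 0.7943, -0.2419, 0.1627]}
mixer [([0.537, 0.056, 0.006], 0.92)]
bay [([0.6, 0.068, 0.042], 0.8), ([0.454, -0.336, -0.001], 0.17)]
tube_rack [([0.541, 0.369, -0.004], 0.65)]
clamp_knob [([0.487, 0.045, 0.052], 0.49), ([0.481, -0.392, -0.002], 0.29)]
knob_top [([0.489, 0.046, 0.082], 0.46)]
knob_guard [([0.484, 0.05, 0.045], 0.88)]
jaw []
fence_nominal [([0.616, 0.073, 0.05], 0.63)]
bench_timer [([0.602, -0.387, 0.005], 0.84)]
reagent_vial_0 [([0.482, -0.39, -0.002], 0.79), ([0.454, -0.337, -0.004], 0.62)]
1.1 0.025 [1.56637398e-05 2.12265302e-01 9.77212075e-01 3.60148977e-05]
```

View pics/top0.png

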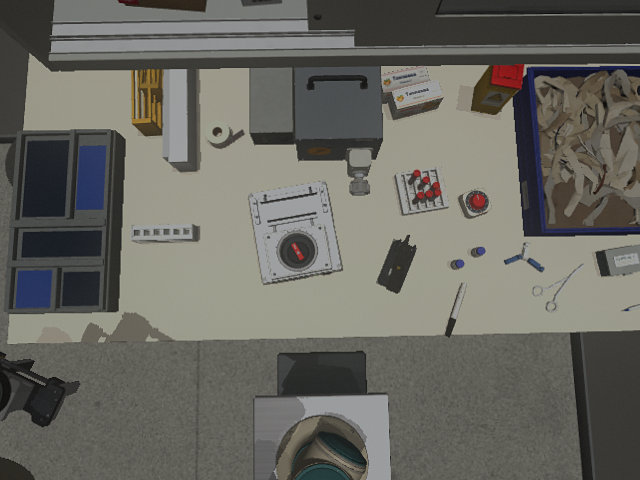

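View pics/side0.png

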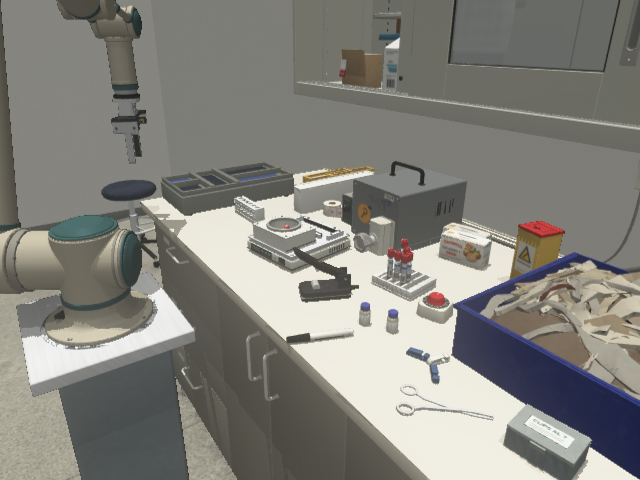

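The top view shows the white rack at px (165,232), the mixer at (295,232) with its knob at (297,250), and the vials and timer far off at (457–478,200–265). The side view agrees. The network marks fit the stated heights and sizes (knob to bay 112–115 mm). Next I'll take closer wrist views of both.

```bash
cat > h.py <<'E'
from plant import r, gripper_to, inverse_kinematics, vision, models, telemetry
import numpy as np, cv2
from scipy.spatial.transform import Rotation as R
def down(a): return np.array([0,np.cos(a/2),np.sin(a/2),0])   # tool y = (sin a,-cos a)
def cal(c):
    k=vision.get_calibration(c); q=np.array(k["orientation"])
    return k,np.array([[k["fx"],0,k["cx"]],[0,k["fy"],k["cy"]],[0,0,1]]),R.from_quat(q[[1,2,3,0]]).as_matrix()
def to_plane(uv,z,K):
    k,A,M=K; p=cv2.undistortPoints(np.float64(uv).reshape(-1,1,2),A,np.array(k["D"]))[:,0]
    d=np.c_[p,np.ones(len(p))]@M.T; o=np.array(k["position"])
    return o+d*((z-o[2])/d[:,2])[:,None]
def to_pix(P,K):
    k,A,M=K; rv=cv2.Rodrigues(M.T)[0]
    return cv2.projectPoints(np.float64(P),rv,-M.T@np.array(k["position"]),A,np.array(k["D"]))[0][:,0]
def show(n,im): cv2.imwrite(f"pics/{n}.png",im[:,:,::-1])
E
python3 - <<'E'
from h import *
K=cal("wrist");print("cam offset",K[0]["position"],telemetry.current_ee_pos())
def look(p,n,things):
    r.move_to(p,down(np.pi/2)); print(telemetry.current_joints().round(2) if hasattr(telemetry.current_joints(),'round') else telemetry.current_joints())
    K=cal("wrist"); im=vision.snapshot("wrist"); show(n,im)
    print(n,telemetry.current_ee_pos(),{a:np.round(b,4).tolist() for a,b in K[0].items()})
    for t in things:
        for d in models.mark_of(t,"wrist")[:2]: print(t,np.round(d["at"],4),round(d["score"],2))
    np.savez(n,K1=K[1],M=K[2],D=K[0]["D"],p=K[0]["position"])
    g=models.regions_of(things[0],"wrist")
    if g: np.save(n+"_mask",g[0]["pixels"]); print(g[0]["pixels"].sum())
look([0.54,0.09,0.36],"w_mix",["mixer","bay","knob_top","knob_guard","jaw","fence_nominal","clamp_knob"])
look([0.54,0.37,0.25],"w_rack",["tube_rack"])
print(telemetry.current_t(),inverse_kinematics([.49,.05,.12],down(.16)))
E
```

```text
cam offset [0.17649206 0.55077789 0.38544039] [0.23856891 0.52320034 0.23048557]
[0.04 0.19 1.31 0.   1.64 0.04]
w_mix [0.53971725 0.09095233 0.35972206] {'fx': 348.1887, 'fy': 348.1887, 'cx': 318.5326, 'cy': 238.2032, 'D': [-0.039, 0.0, 0.0, 0.0, 0.0], 'position': [0.5406, 0.1589, 0.5147], 'orientation': [0.1204, 0.9927, 0.0012, -0.0006]}
mixer [0.543  0.0547 0.0016] 0.83
mixer [0.594  0.0655 0.0486] 0.67
bay [0.5928 0.0643 0.0461] 0.98
knob_top [0.4872 0.0517 0.0857] 0.71
jaw [0.5744 0.0631 0.0434] 0.46
fence_nominal [0.6149 0.0672 0.0438] 0.88
clamp_knob [0.4871 0.0511 0.0508] 0.58
22286
[ 0.49  0.39  1.29 -0.    1.47  0.49]
w_rack [0.54088686 0.36874606 0.25108828] {'fx': 348.1887, 'fy': 348.1887, 'cx': 318.5326, 'cy': 238.2032, 'D': [-0.039, 0.0, 0.0, 0.0, 0.0], 'position': [0.5415, 0.4372, 0.4057], 'orientation': [0.1208, 0.9927, -0.0001, 0.0003]}
tube_rack [0.5458 0.3719 0.0043] 0.64
4860
4.8083 [-3.96825823e-02  2.45026398e-01  1.84787028e+00 -4.44089210e-16
  1.04869598e+00  1.37111374e+00]
```

```bash
python3 -c "
import cv2,numpy as np
a=cv2.imread('pics/w_mix.png');b=cv2.imread('pics/w_rack.png')
try: b[...,1]=np.where(np.load('w_rack_mask.npy'),b[...,1]//2,b[...,1])
except Exception as e: print(e)
cv2.imwrite('pics/w_rack_m.png',b)"
```

```text
(no output)
```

View pics/w_mix.png

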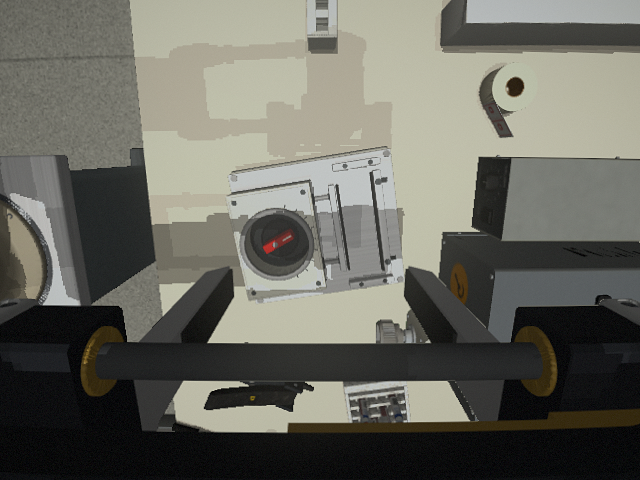

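View pics/w_rack_m.png

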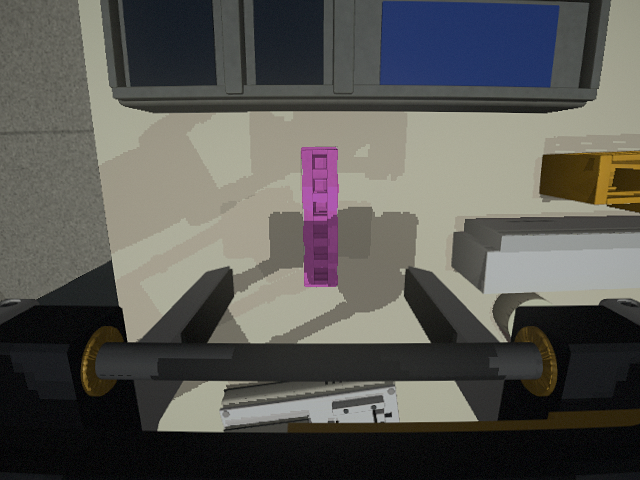

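The wrist view of the mixer shows it yawed about 10°, with the knob ring at (277,243), the dark jaw face near col 340 and the fence near col 378. The rack mask is clean, at cols 302–338 and rows 147–287. I'll rectify the bay to measure it precisely.

```bash
python3 - <<'E'
from h import *
def L(n):
    z=np.load(n+".npz"); return {"position":z["p"],"D":z["D"]},z["K1"],z["M"]
m=np.load("w_rack_mask.npy").astype(np.uint8)
c=max(cv2.findContours(m,0,1)[0],key=cv2.contourArea)[:,0]
P=to_plane(c,.052,L("w_rack"))
print("rack",cv2.minAreaRect((P[:,:2]*1000).astype(np.float32)),P[:,:2].min(0),P[:,:2].max(0))
# rectified view, plane z=.06, mixer frame guess
K=L("w_mix"); im=cv2.imread("pics/w_mix.png"); yaw=np.radians(9.5); o=np.array([.542,.058])
def rect(z,s=3.2):
    xs=np.arange(-125,125,1/s)/1000; ys=np.arange(105,-82,-1/s)/1000
    X,Y=np.meshgrid(xs,ys); W=np.stack([o[0]+X*np.cos(yaw)-Y*np.sin(yaw),o[1]+X*np.sin(yaw)+Y*np.cos(yaw),np.full_like(X,z)],-1)
    uv=to_pix(W.reshape(-1,3),K).astype(np.float32).reshape(X.shape+(2,))
    return cv2.remap(im,uv[...,0],uv[...,1],cv2.INTER_CUBIC)
g=rect(.06)
for k in range(-120,121,20):
    cv2.line(g,(int((k+125)*3.2),0),(int((k+125)*3.2),8 if k else 20),(0,0,255),1)
for k in range(-80,101,20): cv2.line(g,(0,int((105-k)*3.2)),(8 if k else 20,int((105-k)*3.2)),(0,0,255),1)
cv2.imwrite("pics/rect.png",g); print(g.shape)
E
```

```text
rack ((543.347900390625, 369.3816223144531), (36.731266021728516, 146.33763122558594), 0.6736316084861755) [0.52424781 0.29639746] [0.56162131 0.4423439 ]
(599, 800, 3)
```

View pics/rect.png

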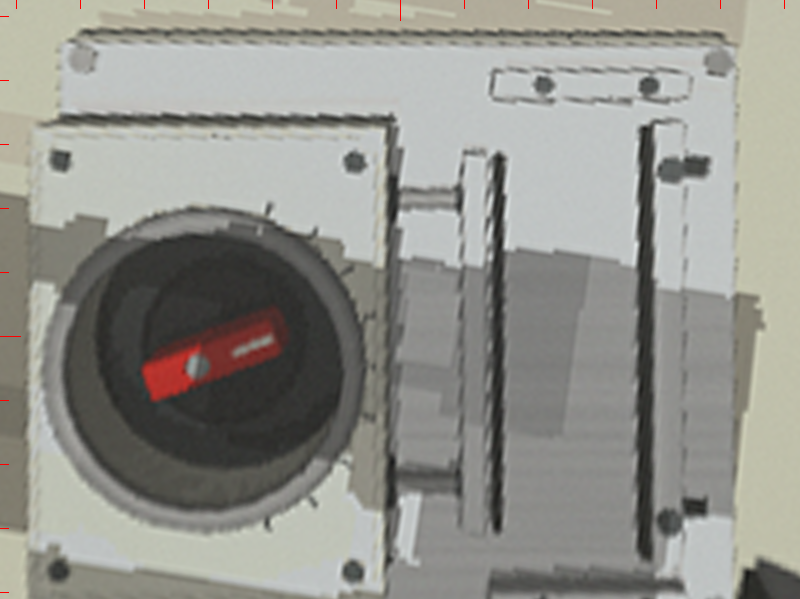

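The rectified view shows the jaw rubber's front edge at col 506 and the fence face base at col 638, a gap of about 43 mm, parallel at a yaw of about 9.5°. The ring is centred at (204,367) with a diameter of 93.5 mm after height correction, matching the stated 94. The knob's white line points about 22° left of mixer x. The rack measures 36.7 x 146.3 mm at (0.5433, 0.3694). I'll grasp it now.

```bash
python3 - <<'E'
from h import *
T=telemetry
gripper_to(.062,20)
a=np.pi/2+.0118; c=np.array([.5433,.3694])
r.move_to([*c,.12],down(a)); print("g1",r.move_l([*c,.053],vel=.08,guard=8))
gripper_to(.0,20); print("open",T.current_opening(),T.current_finger_force(),T.current_ee_pos())
r.move_l([*c,.07],vel=.05); print(T.current_wrist_force())
r.move_l([*c,.2],vel=.15)
yaw=np.radians(9.5); b=np.array([.5956,.0649])
r.move_to([*b,.19],down(np.pi/2+yaw)); r.hold(.3)
K=cal("wrist"); im=vision.snapshot("wrist"); show("held",im)
print(T.current_ee_pos(),T.current_opening(),T.current_finger_force(),T.current_wrist_force(),T.current_t())
g=models.regions_of("tube_rack","wrist")
m=g[0]["pixels"]; print(m.sum(),g[0]["score"])
ct=max(cv2.findContours(m.astype(np.uint8),0,1)[0],key=cv2.contourArea)[:,0]
p=T.current_ee_pos(); P=to_plane(ct,p[2]-.001,K)
u=np.array([np.cos(yaw),np.sin(yaw)]); v=np.array([-u[1],u[0]]); d=P[:,:2]-p[:2]
print("rack along x'",(d@u).min()*1e3,(d@u).max()*1e3,"y'",(d@v).min()*1e3,(d@v).max()*1e3, cv2.minAreaRect((d*1000).astype(np.float32)))
E
```

```text
g1 False
open 0.035731485192359955 20.00003233551979 [0.54330898 0.36944554 0.05331384]
[-0.340956   -0.16825982 -0.52721497]
[0.59559611 0.06566392 0.1900088 ] 0.03582206300413264 19.999997466802597 [ 1.30851931  0.01389817 -0.34914382] 10.625
18324 0.94
rack along x' -17.808438898065795 18.967654709510366 y' -23.635172580253446 73.66848698665889 ((-3.6426010131835938, 24.754764556884766), (36.80208206176758, 97.22140502929688), 9.637616157531738)
```

View pics/held.png

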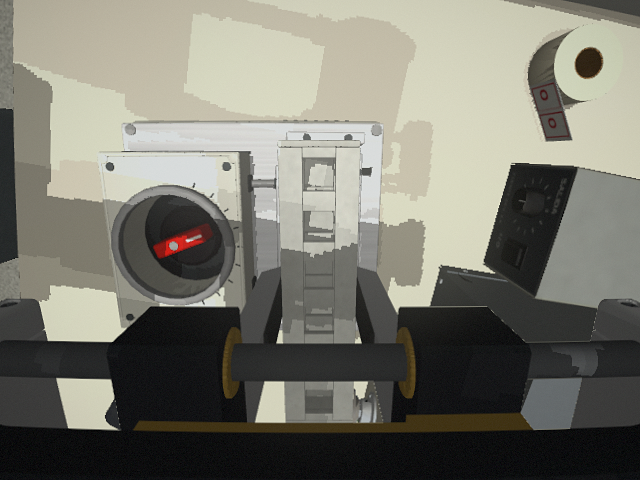

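The held view shows the rack centred in the fingers (offset about 0.6 mm, +y end at 73.7 mm), parallel to the bay and above it. I'll lower it with a force guard.

```bash
python3 - <<'E'
from h import *
T=telemetry; b=np.array([.5953,.0645])
r.move_l([*b,.125],vel=.1); f0=T.current_wrist_force()
g=r.move_l([*b,.096],vel=.02,guard=4); p=T.current_ee_pos()
print("contact",g,p,T.current_wrist_force()-f0,T.current_torque(),T.current_t())
if g and p[2]<.104:
    gripper_to(.052); print(T.current_opening())
    r.move_l([p[0],p[1],.17],vel=.1)
    yaw=np.radians(9.6)
    r.move_to([.43,.20,.30],down(np.pi/2+yaw-.0)) 
    K=cal("wrist"); im=vision.snapshot("wrist"); show("placed",im)
    np.savez("placed",K1=K[1],M=K[2],D=K[0]["D"],p=K[0]["position"])
    for t in ("tube_rack","knob_top","clamp_knob","knob_guard"):
        for d in models.mark_of(t,"wrist")[:1]: print(t,np.round(d["at"],4),d["score"])
    g=models.regions_of("clamp_knob","wrist"); np.save("knob_mask",g[0]["pixels"]); print(g[0]["pixels"].sum(),T.current_t())
E
```

```text
contact True [0.59520127 0.06448396 0.09924863] [ 1.1765237  -0.88670164  5.40957803] [-0.00816408  0.06421607  0.01853328] 12.6333
0.05196813284227236
tube_rack [0.5973 0.0685 0.0478] 0.9
knob_top [0.4895 0.0473 0.0842] 0.55
clamp_knob [0.4879 0.0498 0.0506] 0.88
knob_guard [0.4912 0.0445 0.0496] 0.81
718 15.2667
```

View pics/placed.png

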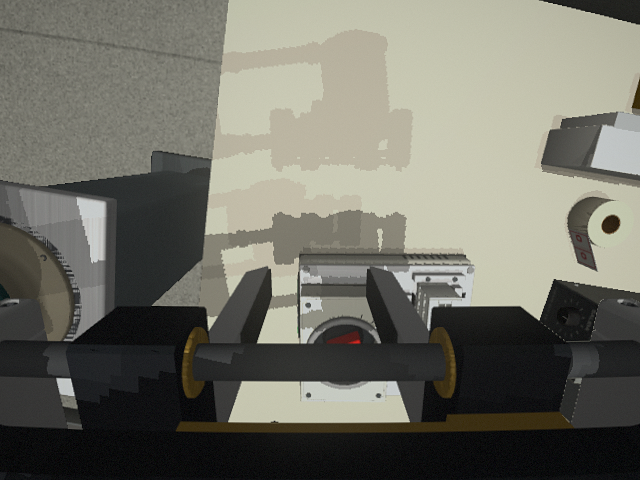

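The placed view has the knob partly hidden behind the fingers at (340,340). The rack's contact height of 0.0992 equals platform plus grasp height, so it stands flat. I'll take a proper look down the well in the working orientation.

```bash
python3 - <<'E'
from h import *
T=telemetry; gripper_to(.032,60)
th=np.radians(31); k=np.array([.4878,.0478]); d=np.array([np.cos(th),np.sin(th)])
r.move_to([*(k-.075*d),.19],down(np.pi+th)); r.hold(.2)
print(T.current_joints(),T.current_ee_pos())
K=cal("wrist"); im=vision.snapshot("wrist"); 
for t in ("knob_top","knob_guard","tube_rack"):
    for q in models.mark_of(t,"wrist")[:1]: print(t,np.round(q["at"],4),q["score"])
h=cv2.cvtColor(im,cv2.COLOR_RGB2HSV); red=(((h[...,0]<8)|(h[...,0]>172))&(h[...,1]>150)&(h[...,2]>60)).astype(np.uint8)
uvk=to_pix([[*k,.082]],K)[0]; print("knob px",uvk)
yy,xx=np.mgrid[:480,:640]; red*=((xx-uvk[0])**2+(yy-uvk[1])**2<70**2).astype(np.uint8)
red=cv2.morphologyEx(red,cv2.MORPH_CLOSE,np.ones((9,9)))
ct=max(cv2.findContours(red,0,1)[0],key=cv2.contourArea)[:,0]
P=to_plane(ct,.082,K)[:,:2]*1000; R_=cv2.minAreaRect(P.astype(np.float32)); print(R_)
bx=to_pix(np.c_[cv2.boxPoints(R_)/1000,np.full(4,.082)],K)
o=im.copy(); cv2.polylines(o,[bx.astype(int)],True,(0,255,0)); 
c=[[k[0]+.047*np.cos(t),k[1]+.047*np.sin(t),.096] for t in np.linspace(0,6.28,40)]
cv2.polylines(o,[to_pix(c,K).astype(int)],True,(0,0,255)); show("well",o); print(T.current_t())
E
```

```text
[-1.42595584e-01  7.55709989e-02  1.86709786e+00  2.59655237e-05
  1.19873878e+00 -2.25465385e+00] [0.42360119 0.0093041  0.19008503]
knob_top [0.486  0.0485 0.0842] 0.94
tube_rack [0.5972 0.0665 0.048 ] 0.79
knob px [319.84676941 330.21078498]
((480.49835205078125, 42.56565856933594), (41.880889892578125, 11.57892894744873), 30.782264709472656)
18.2333
```

View pics/well.png

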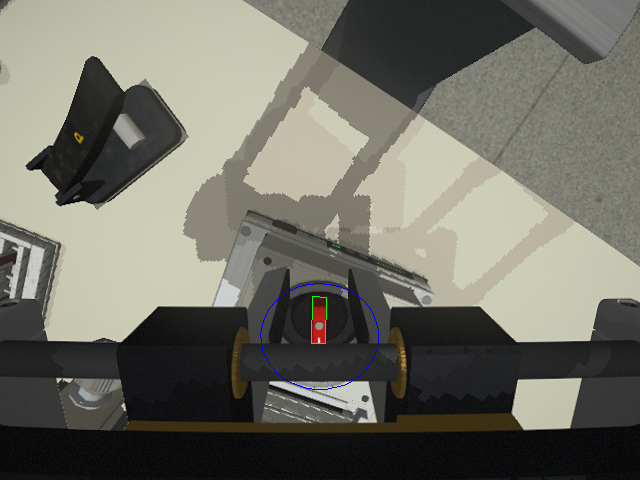

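The well view shows the fitted bar box at (312–326, 296–344): angle 30.8°, 41.9 x 11.6 mm (42 x 12 given), with the white line towards the mixer's rear. The lateral offset is under 1 mm. I'll go in, grip the bar and start feeling for the bite.

```bash
python3 - <<'E'
from h import *
T=telemetry; th=np.radians(30.8); k=[.4882,.0472]; q=down(np.pi+th)
r.move_to([*k,.135],q); r.hold(.2); p=T.current_ee_pos(); print(p,T.current_wrist_force())
print("touch",r.move_l([*k,.092],vel=.05,guard=6),T.current_ee_pos())
f0=np.array(T.current_wrist_force()); t0=np.array(T.current_torque())
gripper_to(0,45); r.hold(.2)
print("open",T.current_opening(),T.current_finger_force(),"dF",np.array(T.current_wrist_force())-f0,"T",t0,T.current_torque())
for i in range(8):
    j=np.array(T.current_joints()) if i==0 else j
    j=j.copy(); j[5]+=.04; t=T.current_t(); r.movej(j); r.hold(.15)
    print(i,round(T.current_t()-t,2),np.round(T.current_joints()[5],4),np.round(T.current_torque(),3),np.round(np.array(T.current_wrist_force())-f0,1))
np.save("ref",np.r_[t0,f0,j]); print(T.current_t(),T.current_ee_pos())
E
```

```text
[0.48790709 0.0467655  0.13596343] [-1.03848619  0.09142799 -0.20164903]
touch False [0.48850731 0.04720935 0.09221059]
open 0.011540812986908762 45.00686824321747 dF [-1.56891944  4.35976513  3.37717244] T [ 0.04438141  0.03484994 -0.04318974] [ 1.04375638  0.45935494 -0.20255649]
0 0.4 -2.1146 [0.678 0.239 0.181] [-2.2  2.8  2. ]
1 0.4 -2.0745 [0.688 0.268 0.131] [-2.   3.7  2.2]
2 0.4 -2.0345 [0.679 0.276 0.186] [-2.2  3.5  2.5]
3 0.4 -1.9944 [0.593 0.252 0.128] [-2.1  1.9  2.7]
4 0.4 -1.9544 [0.471 0.176 0.157] [-0.9  2.2  2.3]
5 0.4 -1.9144 [0.356 0.191 0.119] [-0.2  1.2  2.6]
6 0.4 -1.8744 [0.228 0.105 0.132] [-0.8  2.1  2.5]
7 0.4 -1.8344 [0.106 0.063 0.129] [-0.6  1.4  2.1]
23.7583 [0.48794793 0.0477916  0.09222913]
```

```bash
cat >> h.py <<'E'
def step(d):
    j=np.array(np.load("ref.npy")[6:]); j[5]+=d; r.movej(j); t=[]
    for _ in range(10): r.hold(.02); t.append(telemetry.current_torque())
    z=np.load("ref.npy"); z[6:]=j; np.save("ref",z); t=np.array(t)
    print(np.round(j[5],3),"T",np.round(t.mean(0),3),"sd",t[:,2].std().round(3),np.round(telemetry.current_wrist_force()-z[3:6],1),round(telemetry.current_t(),2))
    return t[:,2].mean()
E
python3 - <<'E'
from h import *
b=[]
for i in range(22):
    z=step(.04); 
    if len(b)>=4 and z>np.median(b)+.05: break
    b.append(z)
print("base",np.median(b),np.std(b),telemetry.current_opening())
E
```

```text
-1.794 T [-0.09   0.087  0.142] sd 0.032 [-0.9 -0.   1.8] 24.18
-1.754 T [-0.258  0.042  0.136] sd 0.027 [-0.6 -1.7  1.6] 24.59
-1.714 T [-0.475  0.003  0.133] sd 0.025 [-0.8 -2.4  1.3] 25.01
-1.674 T [-0.698 -0.037  0.14 ] sd 0.046 [ 0.5 -4.1  2.6] 25.43
-1.634 T [-0.941 -0.062  0.137] sd 0.02 [ 0.1 -4.4  2. ] 25.84
-1.594 T [-1.021 -0.056  0.161] sd 0.037 [ 0.7 -5.2  1.8] 26.26
-1.554 T [-1.071 -0.091  0.141] sd 0.02 [-0.1 -5.2  2.1] 26.68
-1.514 T [-1.058 -0.081  0.147] sd 0.035 [-0.6 -5.4  1.2] 27.09
-1.474 T [-1.087 -0.087  0.165] sd 0.028 [ 0.9 -4.2  3. ] 27.51
-1.434 T [-1.109 -0.085  0.141] sd 0.035 [ 0.5 -5.1  1.5] 27.93
-1.394 T [-1.145 -0.072  0.147] sd 0.032 [ 0.5 -6.2  2.3] 28.34
-1.354 T [-1.124 -0.079  0.162] sd 0.038 [-0.9 -5.5  1.2] 28.76
-1.314 T [-1.176 -0.065  0.153] sd 0.036 [-0.4 -6.1  2. ] 29.18
-1.274 T [-1.199 -0.074  0.144] sd 0.023 [-0.3 -6.1  2.2] 29.59
-1.234 T [-1.221 -0.057  0.152] sd 0.019 [ 0.3 -6.   2.1] 30.01
-1.194 T [-1.239 -0.042  0.155] sd 0.038 [-0.3 -5.9  2.1] 30.43
-1.154 T [-1.257 -0.031  0.134] sd 0.023 [-0.2 -4.8  1.5] 30.84
-1.114 T [-1.283 -0.035  0.177] sd 0.023 [-1.  -6.1  2.3] 31.26
-1.074 T [-1.3   -0.017  0.147] sd 0.03 [-0.9 -6.5  2.4] 31.68
-1.034 T [-1.326 -0.021  0.147] sd 0.02 [ 0.4 -5.9  2.2] 32.09
-0.994 T [-1.337  0.002  0.192] sd 0.039 [ 0.2 -6.   1.9] 32.51
-0.954 T [-1.34  -0.007  0.241] sd 0.03 [-0.3 -6.4  3.1] 32.92
base 0.1470732467037008 0.014295896033594392 0.011683643431979017
```

```bash
python3 - <<'E'
from h import *
for i in range(3):
    z=step(.02); print("rise",z-.147)
    if z-.147>.125: break
E
```

```text
-0.934 T [-1.327e+00 -1.000e-03  3.580e-01] sd 0.028 [-0.7 -7.5  2.8] 33.34
rise 0.21071681165477615
```

The reading depends on step size, since rest friction hides part of it. I'll back off to the free region and come back in uniform 0.02 steps for a consistent baseline.

```bash
python3 - <<'E'
from h import *
step(-.12); step(-.14); b=[]
for i in range(16):
    z=step(.02)
    if 2<=i<=6: b.append(z)
    if i>6 and z-np.mean(b)>.1: break
print("base",np.mean(b),np.std(b),"rise",z-np.mean(b))
E
```

```text
-1.054 T [-1.314 -0.025  0.092] sd 0.028 [-0.3 -6.1  2.7] 33.76
-1.194 T [-1.246 -0.052  0.119] sd 0.017 [ 0.5 -5.9  2.6] 34.18
-1.174 T [-1.245 -0.062  0.194] sd 0.022 [-0.6 -6.   1.5] 34.6
-1.154 T [-1.272 -0.055  0.185] sd 0.024 [ 0.  -6.9  2.5] 35.02
-1.134 T [-1.278 -0.036  0.207] sd 0.032 [-1.  -6.2  1.3] 35.43
-1.114 T [-1.268 -0.039  0.214] sd 0.038 [-0.5 -5.5  2.1] 35.85
-1.094 T [-1.287 -0.034  0.19 ] sd 0.035 [-0.  -6.8  1.5] 36.27
-1.074 T [-1.301 -0.036  0.199] sd 0.031 [-0.4 -5.9  1.8] 36.68
-1.054 T [-1.312  0.004  0.201] sd 0.033 [ 0.2 -6.7  2.2] 37.1
-1.034 T [-1.326 -0.024  0.206] sd 0.033 [-0.5 -6.9  2.2] 37.52
-1.014 T [-1.306 -0.003  0.209] sd 0.023 [-0.  -6.6  2.6] 37.93
-0.994 T [-1.32  -0.014  0.241] sd 0.027 [-0.4 -7.3  2.2] 38.35
-0.974 T [-1.343 -0.032  0.268] sd 0.027 [ 0.1 -6.7  2.4] 38.77
-0.954 T [-1.336 -0.008  0.31 ] sd 0.028 [-0.8 -6.2  1.8] 39.18
base 0.2021900496139329 0.008039767573176176 rise 0.10742397529030268
```

```bash
python3 - <<'E'
from h import *
T=telemetry
z=step(.015); print("rise",z-.202,"N",(z-.202)/.007)
gripper_to(.034); p=np.array(T.current_ee_pos()); print(p)
r.move_l([p[0],p[1],.22],vel=.1)
r.move_to([.40,.0,.30],down(np.pi/2+.17)); r.hold(.2)
im=vision.snapshot("top"); show("end_top",cv2.resize(im[160:300,220:380],None,fx=4,fy=4,interpolation=cv2.INTER_CUBIC))
for t in ("tube_rack","clamp_knob"):
    for q in models.mark_of(t,"top")[:1]: print(t,np.round(q["at"],4),q["score"])
print(T.current_t(),T.current_wrist_force())
E
```

```text
-0.939 T [-1.323 -0.004  0.355] sd 0.018 [-1.2 -6.6  2.2] 39.6
rise 0.1529323331522237 N 21.847476164603385
[0.4876978  0.0482634  0.09209184]
tube_rack [0.5943 0.0633 0.0468] 0.87
42.5583 [ 1.0274332  -0.09830693 -0.21123431]
```

View pics/end_top.png

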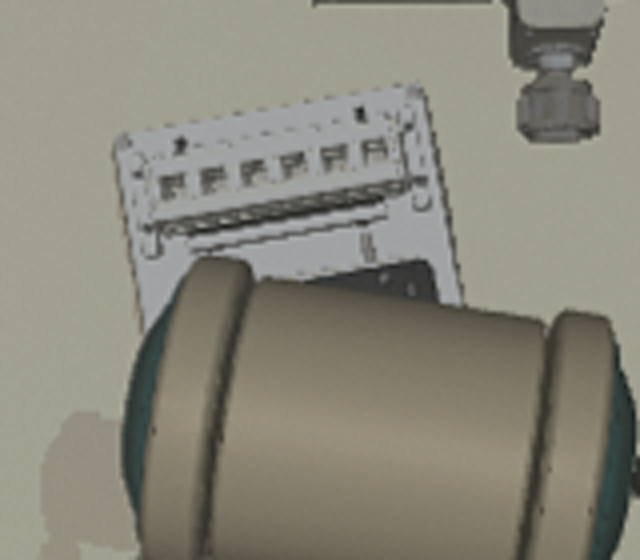

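The final top view shows the rack standing upright at (275,190) between the end stops and against the fence. The jaw bar is closed up at (290,230), and the robot is clear. I'm handing in.

```bash
python3 -c "
from plant import r
print(r.sign_off())"
```

```text
the job is handed in; nothing more can be done
None
```

The rack stands in the bay, gripped with about 21 to 22 N as read from the knob torque, and the job was handed in at about 43 s with the arm clear.

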